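# Reseat a proud blood tube under the analyser's push-latch cover

### The job

The benchtop blood-tube analyser refuses to start because one of the four tubes in its covered compartment was left standing proud. Press the front edge of the latched cover so that it pops open, press the tube that stands higher than the other three down until it is fully home, then push the cover shut and press its front edge in until it latches and stays flush when let go. Only push with the fingertips: do not pull the tube up, and leave everything else on the bench where it stands.

Things in the scene. Friction and masses are not known exactly. Their poses are not given: they have to be found in the camera images.
- analyser: White benchtop analyser, 331 mm deep (x), 260 wide (y), 190 high, fixed to the bench. Origin: centre of its underside; its +x axis points from its front (robot side) to its back, z up. The display console, 190 high, lies at x 0.015 to 0.175 of this frame, the covered tube compartment before it, between 150 mm high cheeks; its front face is at x = -0.156.
- compartment (a point): Centre of the compartment's deck, at x -0.0725, y 0, z 0.085 of the analyser, same axes. The compartment is 115 mm deep (x), 176 wide; front wall 134 mm above the bench. Four tubes (13 mm, caps 17 mm across) stand upright in one row across y, at x = -0.0315 and y = -0.051, -0.017, 0.017, 0.051 from this point. Seated cap tops: 110 mm above the bench. Which well holds the proud tube varies.
- cover (a joint): Angle (rad) of the cover about its rear hinge. 0 = shut, latched, top 148 mm above the bench; negative = pressed in, stop at -0.036 (5 mm at the front edge); 1.42 = fully open, free edge 300 mm above the bench. Push-push latch: press the front edge to the stop (2 to 5 N; it works past -0.033), let go: it rises softly to 1.42 in about 2.5 s and stays. Push down to the stop again, let go: it stays at 0.
- cover_press (a point): Middle of the dark ribbed push mark on the cover's outer (upper) face, 14 mm from the free front edge, 143 mm from the hinge line. Moves and turns with the cover (z out of the face). The grey leaf is 157 mm from hinge to free edge, 172 wide, 5 thick; a lip at the free edge turns 14 mm down, and a latch tongue 33 mm deep hangs behind it.
- cover_hinge (a point): Middle of the cover's hinge line, which runs along the analyser's y at its x = 0.005, 143 mm above the bench; the outer face lies 5 mm outside it. A spring (about 1 N at the free edge) holds the cover up; push it down by its outer, rear-facing side, at 0.1 m/s or less: slammed, it may spring open again.
- tube_top (a point): Centre of the flat cap top (17 mm across) of the proud tube. The tube slides straight down in its grip collar with about 3 N of friction and then stops hard: home when the cap top is 110 mm above the bench, level with its three neighbours.
- tube (a joint): Height (m) of the proud tube above its fully home position: 0 = home, at the start 0.012 to 0.022. It stays where it is left.
- pot_a: Specimen pot with a white lid, 44 mm across, 66 high, beside the analyser; origin at the centre of its foot. Leave it alone.
- pot_b: Second specimen pot, same size, beside the analyser. Leave it alone.
- stand: Small white tube stand 45 x 75 x 35 mm with one capped tube in it (94 mm high in all), in front of the analyser; origin at the centre of its foot. Leave it alone.
- rack_full: Blue rack full of capped tubes, 92 x 176 x 85 mm, to the left; origin at the centre of its foot. Leave it alone.
- rack_block: Light blue block rack with empty wells, 100 x 160 x 45 mm, to the right; origin at the centre of its foot. Leave it alone.
- label_roll: Roll of blank labels lying flat, 90 mm across, 32 high, to the left; origin at the centre of its underside. Leave it alone.
- marker: White and black marker pen lying in front of the analyser, 133 mm long, 15 thick; origin under its middle. Leave it alone.

How it is judged:
By the outcome, as a careful person would: the job done as asked, in the order asked, and still so for the second after the job is handed in, with the robot touching nothing.
It also fails if it takes over 64 s, if anything falls off the work surface, if the arm or the gripper's body presses on something with over 40 N, if the wrist force passes 120 N, or if a joint passes its speed limit or range.

### The arm

A 6-joint arm with a two-finger parallel gripper is mounted at the origin on the work surface. World frame = base frame: x ahead of the robot, y to its left, z up, the work surface at z = 0. Lengths are in mm, angles in rad, forces in N, time in s.
With the tool pointing down it reaches from about 350 to 875 mm from the base axis. Payload 4.2 kg.
Tool frame: the origin (TCP) lies where the fingers leave the gripper's body, on its centre line; the fingertips stand ahead of it and the grasp point (between the pads) lies 54 mm ahead of it (arm.nose_length is the z of the fingertips in the tool frame, in mm); z points along the fingers, x is the direction in which the jaws open and shut, and the axes are right-handed (so a half turn about z gives the same grasp; the last joint's range is limited). The gripper opens to 85 mm and grips with 20 to 120 N. Pads are 22 mm wide; open, the fingers measure 114 mm over their backs; the gripper's body (76 mm by 85 mm) begins 54 mm behind the grasp point. The pads swing forward as they close: fully open they stand 13 mm farther back than shut.
Start: joints at [-0.908, 0.385, 0.008, 0, -1.194, -0.259], TCP at [245.585, -574.706, 303.912] pointing down, gripper open.
Joint ranges: [-3.14, 3.14], [-1.21, 2.06], [-1.07, 1.41], [-3.16, 2.05], [-2.99, -0.16], [-3.1, 3.1]. Speed limits (rad/s): [2.79, 2.79, 3.14, 3.14, 3.14, 3.14].

### API

Orientations are given as a unit quaternion [x, y, z, w].
In Python, from bench import arm, imaging, job_done gives the robot as it stands.
- The arm moves only by the shell command python3 -m crank 'ROWS' [OPENING]. ROWS is a JSON object of lists of equal length, an entry for each row: "delta_pos": the shift along the tool's x, y, z in m, a list of three; "twist": the turn about the tool's z in rad. In form: {"delta_pos": [[tx, ty, tz], ...], "twist": [twist, ...]}. A call has 1 to 8 rows; each row shifts and turns the commanded pose from where the row before left it, along the tool's axes as they then stand; what a row does not reach is not made up. A row lasts 1/12 s, in which the tool goes at most 41.7 mm and 7.16 degrees, less where a joint would pass 70% of its speed; a pose out of reach is approached as far as the arm can. A call is refused whole if a number of a shift passes 0.0417 or a number of a turn 0.125, either way. A call with a gripper value outside its range is refused whole. OPENING is the opening, from 0 (shut) to 1 (fully open), set as the call begins (- or left out, the last holds). The fingers move at their own pace and stop on an object; the grip force is fixed at half the most. Time passes only in rows, so rows that do not move let the fingers close. It gives the time, the measured TCP pose, the force and the opening at its end, in the units of the state.
- arm.read_state(): the state, without advancing time (a new reading comes with each control period).
- imaging.get_image(name): name is "scene" or "top" or "wrist"; returns (picture, depth): 384x512x3 uint8, blue, green, red; 384x512 float32, mm along the optical axis (not along the pixel's ray), 0 where there is no reading.
- imaging.camera_model(name): a dict with "vfov" (degrees; the focal length in pixels is half the picture's height over the tangent of half this angle, whatever the lens; pixels are square), "cx", "cy" (the principal point, pixels), "dist" ([k1, k2, p1, p2, k3] as OpenCV has them; the pictures are not rectified), "T" (4x4, takes a point from camera to world coordinates); the wrist camera has in their place "hand_eye" (4x4, takes a point from camera to tool coordinates, whose origin is the TCP and whose axes are the tool frame's). Camera axes: x right, y up, looking along -z (the intrinsics and any distortion apply to the point x, -y, -z); pixel columns grow to the right and rows downward; lengths in mm; the calibration is good to about 2 mm. A picture is of the moment at which its call begins: read the wrist's pose just before it. camera_model takes no time and is no camera call.
- job_done(): hands the job in, once; it reports no verdict.
The state is a dict: "clock": time; "joints": joint angles; "joint_vel": joint speeds; "joint_efforts": joint torques, N m; "position": TCP position; "ee_rot": TCP orientation; "contact_force": force on the tool from outside, world axes, zero at the start; "wrist_torque": the same for the moment, N m; "gripper_width": finger opening in mm.
Only numpy, scipy, OpenCV 4.12 (cv2) and the standard library are available. Lean on these libraries where they do the work, as an engineer would, in place of code of your own. Each camera call takes 0.05 s, during which the arm holds its last target.

## Working session

There is one attempt and no reset: what is moved stays moved. The work goes in short steps, Python scripts to look and compute and a shell command to move; the robot and the scene stay as the last step left them, time stands still between calls to the robot, and variables do not carry over. Pictures are saved under pics/ and viewed, and the job is handed in when it is done.

```bash
mkdir -p pics; ls
cat > h.py <<'E'
import numpy as np, cv2
from bench import arm, imaging
from scipy.spatial.transform import Rotation as R
def snap(name,fn):
    st=arm.read_state(); im,d=imaging.get_image(name); cv2.imwrite('pics/'+fn+'.png',im); np.savez('pics/'+fn+'.npz',d=d,p=st['position'],q=st['ee_rot'])
    return st,im,d
def K(m):
    f=192/np.tan(np.radians(m['vfov']/2)); return np.array([[f,0,m['cx']],[0,f,m['cy']],[0,0,1.]])
def TT(name,st):
    m=imaging.camera_model(name)
    if name!='wrist': return m,np.array(m['T'])
    T=np.eye(4);T[:3,:3]=R.from_quat(st['ee_rot']).as_matrix();T[:3,3]=st['position']
    return m,T@np.array(m['hand_eye'])
def cloud(name,st,d):
    m,T=TT(name,st); v,u=np.mgrid[0:384,0:512]
    uv=np.stack([u,v],-1).reshape(-1,1,2).astype(float)
    n=cv2.undistortPoints(uv,K(m),np.array(m['dist'],float))[:,0].reshape(384,512,2)
    P=np.stack([n[...,0]*d,-n[...,1]*d,-d],-1)
    W=P@T[:3,:3].T+T[:3,3]; W[d==0]=np.nan
    return W
def S():
    s=arm.read_state(); print(round(s['clock'],2),np.round(s['position'],1),np.round(s['ee_rot'],4),np.round(s['contact_force'],1),round(s['gripper_width'],1),np.round(s['joints'],3))
E
python3 - <<'E'
from h import *
S(); print(arm.nose_length)
for n in ['scene','top']:
    st,im,d=snap(n,n+'0'); W=cloud(n,st,d); np.save('pics/'+n+'0W.npy',W)
    print(imaging.camera_model(n)['T'])
E
```

```text
pics
0.0 [ 245.4 -574.3  302.8] [ 5.510e-01  8.345e-01  6.000e-04 -1.000e-03] [0.4 0.5 0.1] 85.4 [-0.908  0.386  0.007 -0.    -1.194 -0.259]
72.6
[[-9.39975332e-01 -2.74611356e-01  2.02570921e-01  8.77233866e+02]
 [ 3.41072136e-01 -7.37308076e-01  5.83135147e-01  9.64885843e+02]
 [-1.07783573e-02  6.17223950e-01  7.86713685e-01  1.35104955e+03]
 [ 0.00000000e+00  0.00000000e+00  0.00000000e+00  1.00000000e+00]]
[[ 4.16509297e-02  9.79146896e-01 -1.98838017e-01  3.15645735e+02]
 [-9.99125662e-01  4.15387970e-02 -4.73716549e-03  4.23924853e+01]
 [ 3.62111114e-03  1.98861473e-01  9.80020919e-01  1.25648269e+03]
 [ 0.00000000e+00  0.00000000e+00  0.00000000e+00  1.00000000e+00]]
```

View pics/scene0.png

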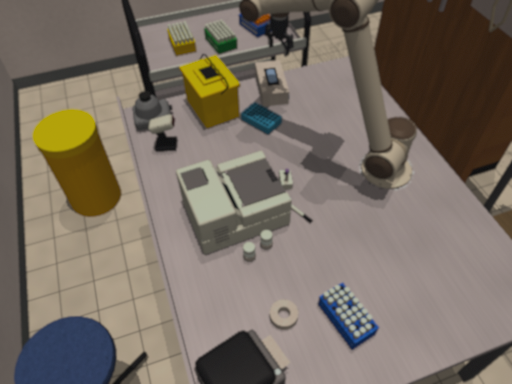

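View pics/top0.png

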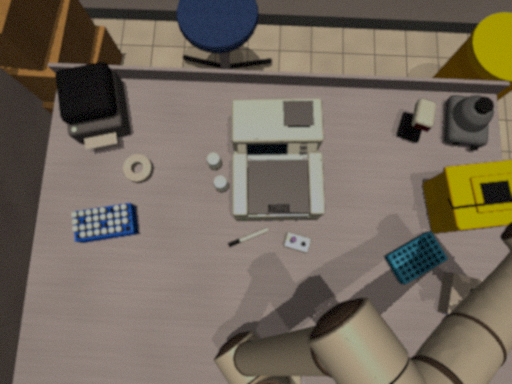

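The top view shows the analyser at px (232–323, 98–220), cover shut, push mark near (280, 208), stand at (297, 242) and marker at (248, 237). Next I'll fit its pose.

Run:
```python
import numpy as np,cv2
W=np.load('pics/top0W.npy')
sub=W[85:232,220:335]
z=sub[...,2]
def rect(lo,hi):
    m=(z>lo)&(z<hi); m=cv2.morphologyEx(m.astype(np.uint8),cv2.MORPH_OPEN,np.ones((3,3)))>0
    p=sub[m][:,:2].astype(np.float32); print(m.sum(),cv2.minAreaRect(p),np.median(z[m]))
rect(180,200);rect(120,165);rect(120,205)
print(np.round(W[208,280]),np.round(W[185,280]),np.round(W[180,237]),np.round(W[120,260]),np.round(W[300,150]))
for n,(u,v) in dict(stand=(297,242),mk=(248,237),mark=(280,208)).items():
    print(n,np.round(np.nanmax(W[v-6:v+7,u-6:u+7].reshape(-1,3),0)))
im=cv2.imread('pics/top0.png');cv2.imwrite('pics/topz.png',cv2.resize(im[85:260,210:345],None,fx=4,fy=4,interpolation=cv2.INTER_CUBIC)[:600,:])
for v in range(120,226,6): print(v,np.round(W[v,[245,279,300]]).tolist())
```

```text
3846 ((735.77197265625, 1.0036468505859375), (128.55723571777344, 259.3048400878906), 2.391108512878418) 189.473925414242
6219 ((573.7955932617188, -8.816070556640625), (203.68850708007812, 259.08782958984375), 3.113909959793091) 148.4117876392877
10337 ((636.086181640625, -4.4749908447265625), (328.0144958496094, 260.3125305175781), 3.314819097518921) 151.02172950123554
[488. -16. 152.] [554. -14. 149.] [563. 109. 151.] [732.  50. 187.] [212. 363.  -2.]
stand [423. -53.  98.]
mk [436.  93.  19.]
mark [507.   1. 156.]
120 [[728.0, 93.0, 193.0], [733.0, -3.0, 190.0], [735.0, -62.0, 192.0]]
126 [[709.0, 92.0, 196.0], [715.0, -4.0, 192.0], [717.0, -63.0, 193.0]]
132 [[694.0, 91.0, 189.0], [698.0, -4.0, 188.0], [700.0, -63.0, 191.0]]
138 [[677.0, 90.0, 188.0], [682.0, -5.0, 184.0], [683.0, -64.0, 190.0]]
144 [[666.0, 90.0, 164.0], [670.0, -6.0, 165.0], [674.0, -67.0, 162.0]]
150 [[655.0, 90.0, 145.0], [657.0, -8.0, 151.0], [nan, nan, nan]]
156 [[637.0, 90.0, 145.0], [644.0, -9.0, 135.0], [646.0, -70.0, 137.0]]
162 [[618.0, 89.0, 148.0], [621.0, -9.0, 151.0], [625.0, -69.0, 148.0]]
168 [[599.0, 88.0, 150.0], [604.0, -9.0, 150.0], [606.0, -69.0, 150.0]]
174 [[582.0, 87.0, 151.0], [587.0, -10.0, 145.0], [589.0, -70.0, 150.0]]
180 [[565.0, 86.0, 148.0], [569.0, -11.0, 148.0], [572.0, -70.0, 148.0]]
186 [[548.0, 85.0, 148.0], [551.0, -11.0, 151.0], [554.0, -70.0, 150.0]]
192 [[529.0, 84.0, 153.0], [534.0, -12.0, 147.0], [536.0, -71.0, 150.0]]
198 [[512.0, 83.0, 154.0], [517.0, -12.0, 149.0], [520.0, -71.0, 148.0]]
204 [[495.0, 83.0, 152.0], [500.0, -13.0, 151.0], [502.0, -72.0, 150.0]]
210 [[479.0, 82.0, 151.0], [483.0, -13.0, 150.0], [486.0, -72.0, 147.0]]
216 [[467.0, 82.0, 112.0], [473.0, -16.0, 98.0], [476.0, -78.0, 90.0]]
222 [[463.0, 85.0, -5.0], [467.0, -22.0, 3.0], [469.0, -88.0, 4.0]]
```

View pics/topz.png

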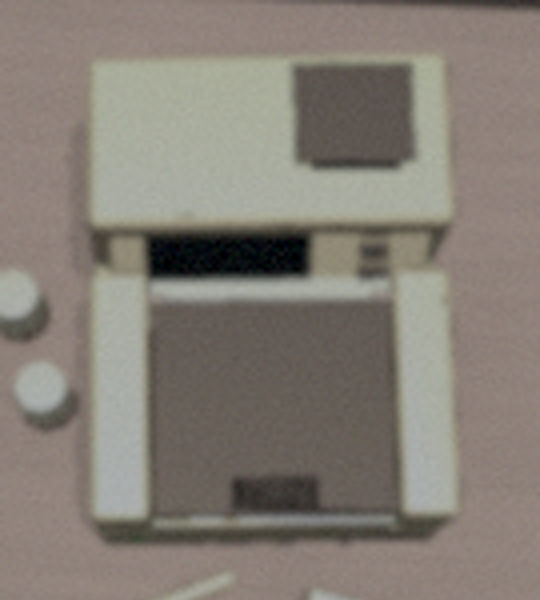

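```bash
python3 - <<'E'
from h import *
m=imaging.camera_model('wrist');print(m['vfov'],np.round(m['hand_eye'],3))
print(arm.nose_length,[a for a in dir(arm) if a[0]!='_'])
E
python3 -m crank '{"delta_pos":[[0,0,-0.005],[0,0,-0.005],[0,0,-0.005],[0,0,-0.005],[0,0,-0.005],[0,0,-0.005],[0,0,-0.005],[0,0,-0.005]],"twist":[0.045,0.045,0.045,0.045,0.045,0.045,0.045,0.045]}' 0
python3 -c "from h import *;S();print(arm.nose_length)"
```

```text
71.55117430400631 [[ 1.0000e+00 -0.0000e+00 -1.0000e-03 -9.4700e-01]
 [-0.0000e+00 -9.6400e-01 -2.6800e-01 -6.7235e+01]
 [-1.0000e-03  2.6800e-01 -9.6400e-01 -7.0359e+01]
 [ 0.0000e+00  0.0000e+00  0.0000e+00  1.0000e+00]]
72.6 ['IKError', 'nose_length', 'read_state']
clock: 0.77
position: [245.5, -574.5, 343.5]
ee_rot: [0.692, 0.722, 0.0, -0.001]
contact_force: [0.6, 0.2, 0.9]
gripper_width: -0.1
0.77 [ 245.5 -574.5  343.5] [ 6.923e-01  7.216e-01  3.000e-04 -6.000e-04] [0.6 0.2 0.9] -0.1 [-0.908  0.362  0.073 -0.    -1.283 -0.621]
72.6
```

```bash
python3 -m crank '{"delta_pos":[[0.034,0.011,0],[0.034,0.011,0],[0.034,0.011,0],[0.034,0.011,0],[0.034,0.011,0],[0.034,0.011,0],[0.034,0.011,0],[0.034,0.011,0]],"twist":[0,0,0,0,0,0,0,0]}' 
python3 -m crank '{"delta_pos":[[0.034,0.011,0],[0.034,0.011,0],[0.034,0.011,0],[0.034,0.011,0],[0.034,0.011,0],[0.034,0.011,0],[0.034,0.011,0],[0.034,0.011,0],[0,0,0]],"twist":[0,0,0,0,0,0,0,0,0]}' 
python3 -m crank '{"delta_pos":[[0.034,0.011,0],[0.034,0.011,0],[0.034,0.011,0],[0.034,0.011,0],[0.034,0.011,0],[0.034,0.011,0],[0.034,0.011,0],[0.017,0.011,0]],"twist":[0,0,0,0,0,0,0,0]}'
python3 - <<'E'
from h import *
import time
S();st,im,d=snap('wrist','w1');W=cloud('wrist',st,d);np.save('pics/w1W.npy',W)
E
```

```text
clock: 1.43
position: [321.4, -297.4, 343.6]
ee_rot: [0.692, 0.722, 0.0, -0.0]
contact_force: [0.5, 1.0, 0.1]
gripper_width: 0.3
clock: 2.1
position: [398.1, -37.9, 343.9]
ee_rot: [0.69, 0.723, 0.0, -0.0]
contact_force: [0.8, -0.6, 0.9]
gripper_width: -0.2
2.1 [398.1 -37.9 343.9] [ 6.904e-01  7.234e-01  4.000e-04 -1.000e-04] [ 0.8 -0.6  0.9] -0.2 [ 3.160e-01 -4.500e-02 -4.230e-01 -1.000e-03 -1.192e+00 -1.840e+00]validation failed for argument at $...
```

View pics/w1.png

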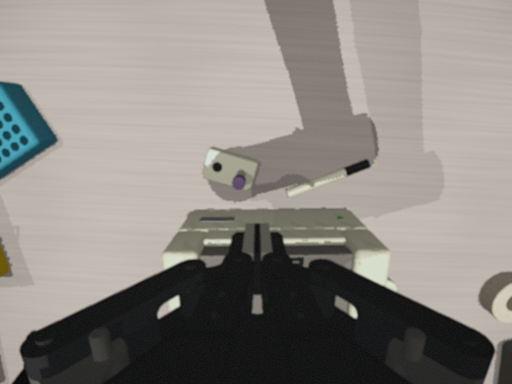

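The wrist view shows the front of the analyser at (190–385, 210–290) with the fingers over it, the stand at (230, 168) and the marker at (330, 178). Next I move above the push mark.

```bash
python3 -m crank '{"delta_pos":[[0.0026,0.0114,0.012],[0.0026,0.0114,0.012],[0.0026,0.0114,0.012],[0.0026,0.0114,0.012],[0.0026,0.0114,0.012],[0.0026,0.0114,0.012],[0.0026,0.0114,0.012],[0.0026,0.0114,0.012]],"twist":[0,0,0,0,0,0,0,0]}' 
python3 -m crank '{"delta_pos":[[0,0,0],[0,0,0]],"twist":[0,0]}'
python3 - <<'E'
from h import *
S();st,im,d=snap('top','t2');W=cloud('top',st,d);np.save('pics/t2W.npy',W)
cv2.imwrite('pics/t2z.png',cv2.resize(im[85:235,210:345],None,fx=4,fy=4,interpolation=cv2.INTER_CUBIC)[:600,:])
E
```

```text
clock: 2.82
position: [488.8, -15.7, 246.9]
ee_rot: [0.692, 0.722, -0.0, -0.0]
contact_force: [0.5, -0.2, -0.9]
gripper_width: -0.1
clock: 2.98
position: [488.3, -15.9, 246.9]
ee_rot: [0.692, 0.722, -0.001, -0.001]
contact_force: [1.1, 0.0, -0.5]
gripper_width: -0.4
2.98 [488.3 -15.9 246.9] [ 0.6915  0.7224 -0.0013 -0.0008] [ 1.1  0.  -0.5] -0.4 [ 0.301  0.208 -0.402 -0.    -0.965 -1.828]
```

View pics/t2z.png

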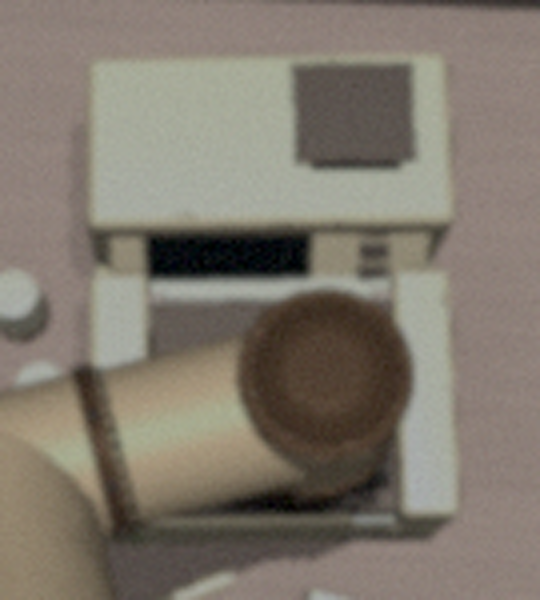

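```bash
python3 -m crank '{"delta_pos":[[0,0,0.007],[0,0,0.007],[0,0,0.006],[0,0,0.002],[0,0,0.002],[0,0,0.002],[0,0,0.001],[0,0,0]],"twist":[0,0,0,0,0,0,0,0]}' 
python3 -m crank '{"delta_pos":[[0,0,0.001],[0,0,0.001],[0,0,0]],"twist":[0,0,0]}' 
python3 -m crank '{"delta_pos":[[0,0,0.001],[0,0,0.001],[0,0,0]],"twist":[0,0,0]}'
```

```text
clock: 3.7
position: [488.5, -15.7, 220.9]
ee_rot: [0.691, 0.722, -0.0, -0.0]
contact_force: [-0.4, -0.2, 1.0]
gripper_width: 0.1
clock: 3.95
position: [488.6, -15.7, 218.9]
ee_rot: [0.691, 0.722, 0.0, 0.0]
contact_force: [-0.5, 0.1, 0.3]
gripper_width: -0.3
clock: 4.2
position: [488.6, -15.7, 216.9]
ee_rot: [0.691, 0.722, 0.0, 0.0]
contact_force: [0.2, 0.1, 1.3]
gripper_width: -0.2
```

```bash
python3 -m crank '{"delta_pos":[[0,0,0.001],[0,0,0.001],[0,0,0]],"twist":[0,0,0]}' 
python3 -m crank '{"delta_pos":[[0,0,0.0005],[0,0,0.0005],[0,0,0]],"twist":[0,0,0]}'
```

```text
clock: 4.45
position: [488.6, -15.8, 215.6]
ee_rot: [0.691, 0.723, -0.0, 0.0]
contact_force: [-2.7, 0.3, 5.3]
gripper_width: -0.1
clock: 4.7
position: [488.6, -15.7, 215.5]
ee_rot: [0.691, 0.723, 0.0, 0.0]
contact_force: [-5.0, 0.6, 11.3]
gripper_width: 0.3
```

The press hit the stop at 215.5, as predicted. Next I release up and back.

```bash
python3 -m crank '{"delta_pos":[[0,0,-0.010],[0,-0.015,-0.025],[0,-0.025,-0.025],[0,-0.03,-0.025],[0,-0.03,-0.02],[0,-0.03,-0.01],[0,-0.02,-0.01],[0,0,0]],"twist":[0,0,0,0,0,0,0,0]}' 
python3 -m crank '{"delta_pos":[[0,0,0],[0,0,0],[0,0,0],[0,0,0],[0,0,0],[0,0,0],[0,0,0],[0,0,0]],"twist":[0,0,0,0,0,0,0,0]}'
python3 -m crank '{"delta_pos":[[0,0,0],[0,0,0],[0,0,0],[0,0,0],[0,0,0],[0,0,0],[0,0,0],[0,0,0]],"twist":[0,0,0,0,0,0,0,0]}'
python3 -m crank '{"delta_pos":[[0,0,0],[0,0,0],[0,0,0],[0,0,0],[0,0,0],[0,0,0],[0,0,0],[0,0,0]],"twist":[0,0,0,0,0,0,0,0]}'
python3 - <<'E'
from h import *
for n in ['top','scene']:
    S();st,im,d=snap(n,n+'3');W=cloud(n,st,d);np.save('pics/'+n+'3W.npy',W)
a=cv2.resize(cv2.imread('pics/top3.png')[85:235,210:345],None,fx=4,fy=4,interpolation=cv2.INTER_CUBIC)
b=cv2.resize(cv2.imread('pics/scene3.png')[130:260,165:310],None,fx=4,fy=4,interpolation=cv2.INTER_CUBIC)
cv2.imwrite('pics/t3z.png',a);cv2.imwrite('pics/s3z.png',b)
E
```

```text
clock: 5.37
position: [336.2, -22.8, 340.8]
ee_rot: [0.691, 0.723, 0.003, 0.001]
contact_force: [-0.4, -0.2, -0.2]
gripper_width: -0.2
clock: 6.03
position: [338.8, -22.3, 338.7]
ee_rot: [0.692, 0.722, -0.0, -0.0]
contact_force: [0.0, -0.1, -0.8]
gripper_width: -0.1
clock: 6.7
position: [338.7, -22.3, 338.9]
ee_rot: [0.691, 0.722, 0.0, 0.0]
contact_force: [0.4, 0.3, 0.6]
gripper_width: -0.1
clock: 7.37
position: [338.7, -22.3, 338.9]
ee_rot: [0.691, 0.722, -0.0, -0.0]
contact_force: [-0.0, -0.2, -0.5]
gripper_width: 0.4
7.37 [338.7 -22.3 338.9] [ 0.6915  0.7224 -0.     -0.    ] [-0.  -0.2 -0.5] 0.4 [ 0.424 -0.166 -0.539 -0.    -1.198 -1.951]
7.42 [338.7 -22.3 338.9] [ 0.6914  0.7224 -0.      0.    ] [-0.1  0.4 -0.4] 0.1 [ 0.424 -0.166 -0.539  0.    -1.198 -1.951]
```

View pics/t3z.png

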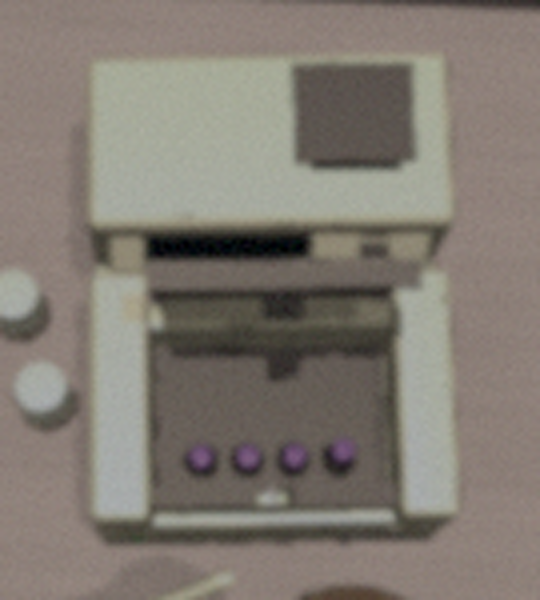

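View pics/s3z.png

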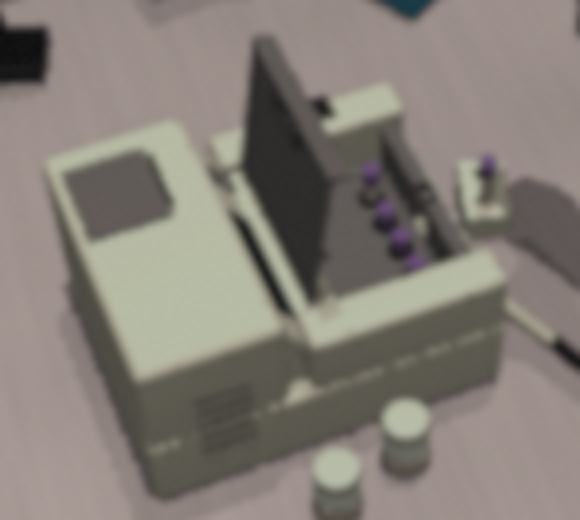

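Cover is open. In the top view the caps are at zoom (202, 458), (248, 457), (293, 457) and (342, 452). The rightmost looks proud, so I'll measure it.

Run:
```python
from h import *
st=None
z=np.load('pics/top3.npz');d=z['d'];im=cv2.imread('pics/top3.png').astype(int)
W=np.load('pics/top3W.npy')
m,T=TT('top',None);o=T[:3,3]
mask=((im[...,0]-im[...,1]>12)&(im[...,2]-im[...,1]>5)).astype(np.uint8); mask[:190]=0;mask[210:]=0;mask[:,:250]=0;mask[:,310:]=0
n,l,s,c=cv2.connectedComponentsWithStats(mask)
for i in range(1,n):
    if s[i,4]<8: continue
    p=W[l==i]; print(s[i],c[i],np.round(np.nanmedian(p,0),1),np.round(np.nanpercentile(p[:,2],[20,80]),1))
    nn=cv2.undistortPoints(c[i].reshape(1,1,2),K(m),np.array(m['dist'],float))[0,0]
    r=T[:3,:3]@np.array([nn[0],-nn[1],-1])
    for h in (110,127): print(h,np.round(o+r*(h-o[2])/r[2],1))
```

```text
[292 195   7   6  32] [295.3125  197.46875] [525.5 -59.8 127.4] [120.2 129. ]
110 [527.6 -61.5 110. ]
127 [524.5 -60.  127. ]
[257 196   7   7  34] [259.79411765 198.91176471] [519.   41.3 109.5] [ 99.1 111.5]
110 [518.9  41.8 110. ]
127 [515.9  41.8 127. ]
[269 196   6   7  32] [271.5625 198.6875] [521.6   6.5 108.3] [101.6 110.9]
110 [521.1   7.5 110. ]
127 [518.    8.1 127. ]
[281 196   6   7  31] [283.29032258 198.80645161] [521.9 -26.6 109.2] [ 99.5 111. ]
110 [522.2 -26.6 110. ]
127 [519.1 -25.6 127. ]
```

Wells 1–3 read 108–110 mm and the rightmost (y ≈ -60.5) reads 127 mm, so it's the proud one. Spacing of 34 mm matches. I'll move over it.

```bash
python3 -m crank '{"delta_pos":[[-0.0058,0.0226,0],[-0.0058,0.0226,0],[-0.0058,0.0226,0.01],[-0.0058,0.0226,0.01],[-0.0058,0.0226,0.015],[-0.0058,0.0226,0.015],[-0.0058,0.0226,0.015],[-0.0058,0.0226,0.010]],"twist":[0,0,0,0,0,0,0,0]}' 
python3 -m crank '{"delta_pos":[[0,0,0.01],[0,0,0.01],[0,0,0.01],[0,0,0.01],[0,0,0.008],[0,0,0]],"twist":[0,0,0,0,0,0]}'
python3 - <<'E'
from h import *
S();st,im,d=snap('wrist','w4')
snap('scene','s4');b=cv2.resize(cv2.imread('pics/s4.png')[120:260,165:310],None,fx=4,fy=4,interpolation=cv2.INTER_CUBIC);cv2.imwrite('pics/s4z.png',b)
E
```

```text
clock: 8.13
position: [522.0, -61.1, 262.0]
ee_rot: [0.692, 0.722, -0.001, -0.001]
contact_force: [0.3, -0.1, 0.7]
gripper_width: -0.5
clock: 8.63
position: [519.9, -60.7, 214.3]
ee_rot: [0.691, 0.722, -0.001, -0.001]
contact_force: [-0.5, 0.7, -0.7]
gripper_width: -0.1
8.63 [519.9 -60.7 214.3] [ 0.6914  0.7224 -0.0012 -0.0011] [-0.5  0.7 -0.7] -0.1 [ 1.94e-01  3.01e-01 -3.65e-01 -1.00e-03 -9.08e-01 -1.72e+00]
```

View pics/s4z.png

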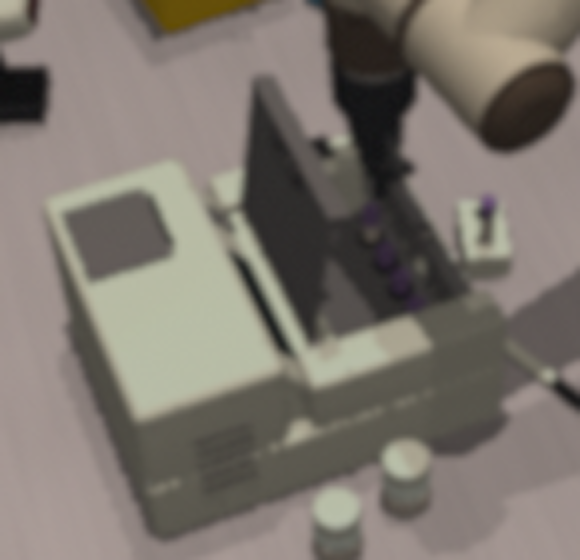

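View pics/w4.png

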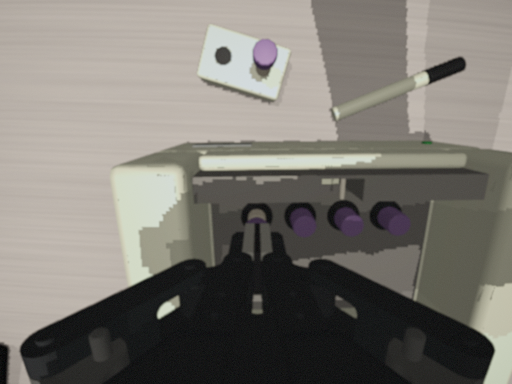

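```bash
python3 -m crank '{"delta_pos":[[0,0.001,0.005],[0,0.001,0.004],[0,0,0.003],[0,0,0.002],[0,0,0.002],[0,0,0.002],[0,0,0.002]],"twist":[0,0,0,0,0,0,0]}' 
python3 -m crank '{"delta_pos":[[0,0,0.002],[0,0,0.002],[0,0,0.002],[0,0,0.001],[0,0,0]],"twist":[0,0,0,0,0]}' 
python3 -m crank '{"delta_pos":[[0,0,0.001],[0,0,0.001],[0,0,0.001],[0,0,0]],"twist":[0,0,0,0]}'
```

```text
clock: 9.32
position: [523.3, -60.7, 196.1]
ee_rot: [0.691, 0.722, 0.0, 0.0]
contact_force: [-1.7, 0.4, 2.6]
gripper_width: 0.1
clock: 9.73
position: [523.3, -60.7, 188.5]
ee_rot: [0.691, 0.722, -0.0, -0.0]
contact_force: [-1.0, -0.4, -0.4]
gripper_width: 0.3
clock: 10.07
position: [523.3, -60.7, 185.7]
ee_rot: [0.691, 0.722, -0.0, -0.0]
contact_force: [-0.9, 0.6, 2.1]
gripper_width: -0.3
```

```bash
python3 -m crank '{"delta_pos":[[0,0,0.001],[0,0,0.001],[0,0,0]],"twist":[0,0,0]}' 
python3 -m crank '{"delta_pos":[[0,0,0.001],[0,0,0],[0,0,0]],"twist":[0,0,0]}' 
python3 -m crank '{"delta_pos":[[0,0,0.0005],[0,0,0.0005],[0,0,0]],"twist":[0,0,0]}'
```

```text
clock: 10.32
position: [523.3, -60.7, 183.7]
ee_rot: [0.691, 0.722, -0.0, -0.0]
contact_force: [-0.1, -0.7, 1.6]
gripper_width: 0.2
clock: 10.57
position: [523.3, -60.6, 182.8]
ee_rot: [0.691, 0.722, 0.0, -0.0]
contact_force: [-1.6, -0.1, 1.9]
gripper_width: -0.0
clock: 10.82
position: [523.4, -60.7, 182.7]
ee_rot: [0.691, 0.723, -0.0, 0.0]
contact_force: [-2.0, 0.4, 6.2]
gripper_width: 0.6
```

```bash
python3 -m crank '{"delta_pos":[[0,0,0.0007],[0,0,0.0007],[0,0,0]],"twist":[0,0,0]}' 
python3 -m crank '{"delta_pos":[[0,0,-0.01],[0,-0.005,-0.02],[0,-0.005,-0.03],[0,-0.02,-0.035],[0,-0.03,-0.04],[0,-0.04,-0.03],[0,-0.04,-0.02],[0,-0.04,-0.02]],"twist":[0,0,0,0,0,0,0,0]}'
python3 - <<'E'
from h import *
S()
for k in 'abc':
    st,im,d=snap('top','t5'+k);W=cloud('top',st,d)
    im=im.astype(int)
    mask=((im[...,0]-im[...,1]>12)&(im[...,2]-im[...,1]>5)).astype(np.uint8); mask[:190]=0;mask[210:]=0;mask[:,:250]=0;mask[:,310:]=0
    n,l,s,c=cv2.connectedComponentsWithStats(mask)
    for i in range(1,n):
        if s[i,4]>8: print(s[i],c[i],np.round(np.nanmedian(W[l==i],0),1))
m=W[160:175,262:300].reshape(-1,3);print(np.nanpercentile(m[m[:,2]>200],[5,50,95],axis=0).round())
cv2.imwrite('pics/t5z.png',cv2.resize(im[85:235,210:345].astype(np.uint8),None,fx=4,fy=4,interpolation=cv2.INTER_CUBIC))
E
```

```text
clock: 11.07
position: [523.6, -60.7, 182.6]
ee_rot: [0.691, 0.723, 0.0, 0.001]
contact_force: [-4.5, 1.2, 14.0]
gripper_width: -0.2
clock: 11.73
position: [359.3, -67.9, 372.1]
ee_rot: [0.692, 0.722, 0.001, 0.0]
contact_force: [0.5, 0.7, 1.5]
gripper_width: -0.0
11.73 [359.3 -67.9 372.1] [6.916e-01 7.223e-01 5.000e-04 2.000e-04] [0.5 0.7 1.5] -0.0 [ 0.265 -0.133 -0.429 -0.    -1.273 -1.793]
[257 196   6   7  32] [259.65625 199.     ] [518.9  41.5 108.7]
[269 196   6   7  33] [271.60606061 198.75757576] [520.7   7.4 108. ]
[281 196   6   7  32] [283.28125 198.8125 ] [522.4 -26.2 108. ]
[292 196   6   6  33] [294.57575758 198.42424242] [526.1 -60.3 107.8]
[257 196   7   7  33] [259.84848485 198.72727273] [519.7  41.3 109.1]
[269 196   6   7  31] [271.51612903 198.77419355] [520.5   6.5 108.7]
[281 196   6   7  32] [283.40625 198.5625 ] [523.  -27.  108.8]
[292 196   6   6  32] [294.5 198.5] [526.1 -60.  108.2]
[257 196   7   7  35] [259.82857143 198.97142857] [519.   41.3 108.2]
[269 196   6   7  33] [271.48484848 198.60606061] [522.7   7.4 108.4]
[280 196   7   7  34] [283.23529412 198.70588235] [522.6 -26.2 107.7]
[292 196   6   6  32] [294.5 198.5] [524.9 -59.3 108.8]
[[579. -18. 281.]
 [585.  -6. 284.]
 [590.   5. 287.]]
```

View pics/t5z.png

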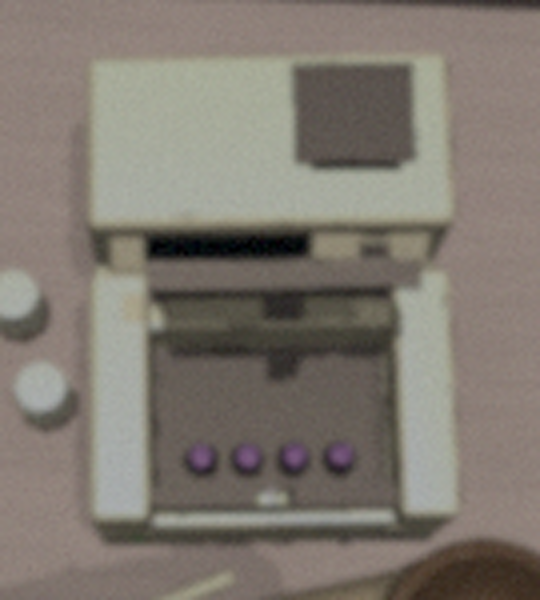

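The top picture now shows all four caps level at 108–109 mm by depth, and the stop was felt at 110. Next: over the cover to its rear side, staying high.

```bash
python3 -m crank '{"delta_pos":[[0.0043,0.01,-0.015],[0.0043,0.015,-0.015],[0.0043,0.02,-0.01],[0.0043,0.025,0],[0.0043,0.025,0],[0.0043,0.025,0],[0.0043,0.025,0],[0.0043,0.025,0]],"twist":[0,0,0,0,0,0,0,0]}' 
python3 -m crank '{"delta_pos":[[0.0043,0.025,0],[0.0043,0.025,0],[0.0043,0.025,0],[0.0043,0.023,0],[0,0.012,0],[0,0.006,0],[0,0,0],[0,0,0]],"twist":[0,0,0,0,0,0,0,0]}'
python3 - <<'E'
from h import *
S();W=cloud('top',None,np.load('pics/t5c.npz')['d'])
for v in range(142,180,2):
    print(v,[np.round(W[v,u]).tolist() for u in (262,292)])
st,im,d=snap('scene','s6');b=cv2.resize(im[100:240,165:310],None,fx=4,fy=4,interpolation=cv2.INTER_CUBIC);cv2.imwrite('pics/s6z.png',b)
E
```

```text
clock: 12.55
position: [531.1, -25.5, 409.3]
ee_rot: [0.692, 0.722, -0.001, -0.001]
contact_force: [-0.1, -0.7, 0.4]
gripper_width: 0.4
clock: 13.22
position: [644.3, -3.8, 409.8]
ee_rot: [0.692, 0.722, -0.001, -0.001]
contact_force: [0.0, 0.1, 0.4]
gripper_width: -0.0
13.22 [644.3  -3.8 409.8] [ 6.916e-01  7.223e-01 -9.000e-04 -7.000e-04] [0.  0.1 0.4] -0.0 [ 0.245  0.373  0.251 -0.    -1.45  -1.772]
142 [[671.0, 42.0, 175.0], [676.0, -43.0, 170.0]]
144 [[669.0, 42.0, 163.0], [674.0, -44.0, 160.0]]
146 [[663.0, 42.0, 163.0], [668.0, -44.0, 159.0]]
148 [[660.0, 42.0, 153.0], [664.0, -45.0, 152.0]]
150 [[609.0, 41.0, 302.0], [613.0, -33.0, 299.0]]
152 [[604.0, 41.0, 300.0], [607.0, -33.0, 299.0]]
154 [[599.0, 41.0, 298.0], [603.0, -34.0, 298.0]]
156 [[594.0, 41.0, 298.0], [599.0, -34.0, 294.0]]
158 [[628.0, 40.0, 160.0], [636.0, -46.0, 147.0]]
160 [[629.0, 40.0, 138.0], [632.0, -47.0, 139.0]]
162 [[623.0, 40.0, 137.0], [626.0, -47.0, 138.0]]
164 [[617.0, 40.0, 139.0], [620.0, -47.0, 139.0]]
166 [[611.0, 39.0, 136.0], [616.0, -48.0, 133.0]]
168 [[610.0, 39.0, 116.0], [616.0, -50.0, 109.0]]
170 [[611.0, 39.0, 89.0], [616.0, -52.0, 86.0]]
172 [[606.0, 38.0, 86.0], [610.0, -52.0, 84.0]]
174 [[599.0, 38.0, 90.0], [604.0, -52.0, 86.0]]
176 [[594.0, 38.0, 82.0], [597.0, -52.0, 87.0]]
178 [[nan, nan, nan], [592.0, -53.0, 82.0]]
```

View pics/s6z.png

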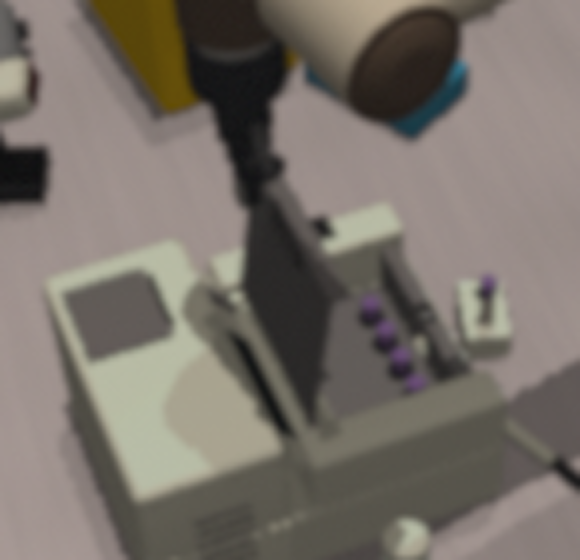

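```bash
python3 -m crank '{"delta_pos":[[0,0.001,0.012],[0,0.001,0.012],[0,0,0.012],[0,0,0.012],[0,0,0.012],[0,0,0]],"twist":[0,0,0,0,0,0]}'
python3 - <<'E'
from h import *
S()
th=np.linspace(1.42,-0.036,33); r=135+ (1.42-th)/1.456*17
x=631.6-r*np.cos(th)+5*np.sin(th)+11; z=143+r*np.sin(th)+5*np.cos(th)+72.6
p=None
for i in range(33): print(i,round(th[i],3),round(x[i],1),round(z[i],1), '' if i==0 else (round(x[i]-x[i-1],1),round(z[i-1]-z[i],1)))
E
```

```text
clock: 13.77
position: [644.4, -3.7, 349.1]
ee_rot: [0.692, 0.722, -0.001, -0.002]
contact_force: [0.7, -0.4, -0.5]
gripper_width: 0.3
13.77 [644.4  -3.7 349.1] [ 0.6916  0.7223 -0.0014 -0.0017] [ 0.7 -0.4 -0.5] 0.3 [ 2.440e-01  3.950e-01  1.370e-01 -1.000e-03 -1.317e+00 -1.771e+00]
0 1.42 627.3 349.8 
1 1.374 621.1 349.5 (np.float64(-6.2), np.float64(0.3))
2 1.329 614.9 348.9 (np.float64(-6.2), np.float64(0.6))
3 1.283 608.7 348.0 (np.float64(-6.2), np.float64(0.9))
4 1.238 602.5 346.8 (np.float64(-6.2), np.float64(1.2))
5 1.192 596.4 345.4 (np.float64(-6.1), np.float64(1.5))
6 1.147 590.3 343.6 (np.float64(-6.1), np.float64(1.8))
7 1.102 584.3 341.6 (np.float64(-6.0), np.float64(2.0))
8 1.056 578.4 339.3 (np.float64(-5.9), np.float64(2.3))
9 1.01 572.6 336.7 (np.float64(-5.8), np.float64(2.6))
10 0.965 566.8 333.8 (np.float64(-5.7), np.float64(2.9))
11 0.92 561.2 330.6 (np.float64(-5.6), np.float64(3.1))
12 0.874 555.7 327.2 (np.float64(-5.5), np.float64(3.4))
13 0.828 550.4 323.6 (np.float64(-5.3), np.float64(3.7))
14 0.783 545.2 319.6 (np.float64(-5.2), np.float64(3.9))
15 0.737 
[... 315 characters left out ...]
np.float64(5.3))
21 0.464 514.2 285.5 (np.float64(-3.8), np.float64(5.5))
22 0.419 510.6 279.8 (np.float64(-3.5), np.float64(5.7))
23 0.373 507.4 274.0 (np.float64(-3.3), np.float64(5.9))
24 0.328 504.3 267.9 (np.float64(-3.0), np.float64(6.0))
25 0.282 501.6 261.7 (np.float64(-2.7), np.float64(6.2))
26 0.237 499.1 255.4 (np.float64(-2.5), np.float64(6.3))
27 0.192 496.9 248.9 (np.float64(-2.2), np.float64(6.5))
28 0.146 495.0 242.4 (np.float64(-1.9), np.float64(6.6))
29 0.101 493.5 235.7 (np.float64(-1.6), np.float64(6.7))
30 0.055 492.2 228.9 (np.float64(-1.3), np.float64(6.8))
31 0.01 491.2 222.0 (np.float64(-1.0), np.float64(6.9))
32 -0.036 490.5 215.1 (np.float64(-0.7), np.float64(6.9))
```

```bash
python3 -m crank '{"delta_pos":[[0,-0.006,0],[0,-0.006,0],[0,-0.005,0],[0,-0.006,0],[0,-0.006,0.001],[0,-0.006,0.001],[0,-0.006,0.001],[0,-0.006,0.0015]],"twist":[0,0,0,0,0,0,0,0]}' 
python3 -c "
from h import *
S();st,im,d=snap('scene','s7');b=cv2.resize(im[100:240,165:310],None,fx=4,fy=4,interpolation=cv2.INTER_CUBIC);cv2.imwrite('pics/s7z.png',b)"
```

```text
clock: 14.43
position: [598.6, -5.8, 346.8]
ee_rot: [0.691, 0.722, 0.0, 0.0]
contact_force: [1.2, 0.7, -0.3]
gripper_width: -0.2
14.43 [598.6  -5.8 346.8] [6.915e-01 7.224e-01 2.000e-04 2.000e-04] [ 1.2  0.7 -0.3] -0.2 [ 0.261  0.314  0.01   0.    -1.266 -1.788]
```

View pics/s7z.png

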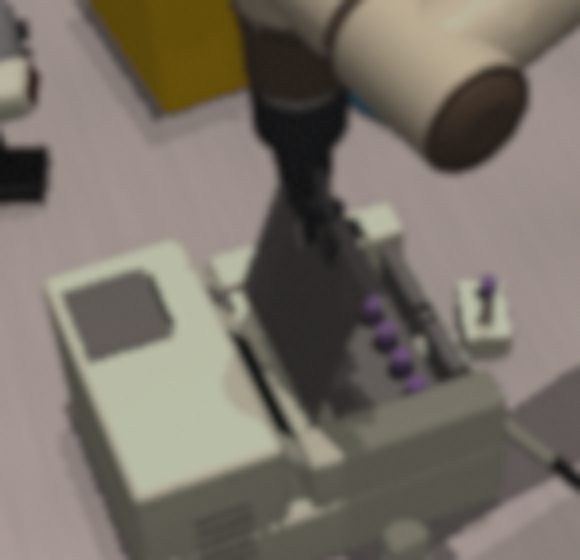

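The scene view shows the cover tilted forward, with the fingertip on its rear face at about (315, 225). I'll continue along the arc.

```bash
python3 -m crank '{"delta_pos":[[0,-0.004,0.002],[0,-0.006,0.002],[0,-0.006,0.002],[0,-0.006,0.002],[0,-0.006,0.0025],[0,-0.0055,0.003],[0,-0.0055,0.003],[0,-0.0055,0.0035]],"twist":[0,0,0,0,0,0,0,0]}' 
python3 -m crank '{"delta_pos":[[0,-0.0053,0.0037],[0,-0.0052,0.0039],[0,-0.005,0.0042],[0,-0.0048,0.0044],[0,-0.0047,0.0047],[0,-0.0045,0.0049],[0,-0.0042,0.0051],[0,-0.004,0.0053]],"twist":[0,0,0,0,0,0,0,0]}' 
python3 -c "
from h import *
S();st,im,d=snap('scene','s8');b=cv2.resize(im[100:240,165:310],None,fx=4,fy=4,interpolation=cv2.INTER_CUBIC);cv2.imwrite('pics/s8z.png',b)"
```

```text
clock: 15.15
position: [554.1, -7.6, 326.4]
ee_rot: [0.691, 0.722, 0.0, 0.0]
contact_force: [2.0, -0.9, 0.6]
gripper_width: -0.0
clock: 15.82
position: [516.6, -9.3, 290.0]
ee_rot: [0.691, 0.722, 0.0, 0.0]
contact_force: [1.4, 0.3, 1.4]
gripper_width: -0.1
15.82 [516.6  -9.3 290. ] [6.914e-01 7.224e-01 0.000e+00 1.000e-04] [1.4 0.3 1.4] -0.1 [ 0.296  0.212 -0.276  0.    -1.083 -1.823]
```

View pics/s8z.png

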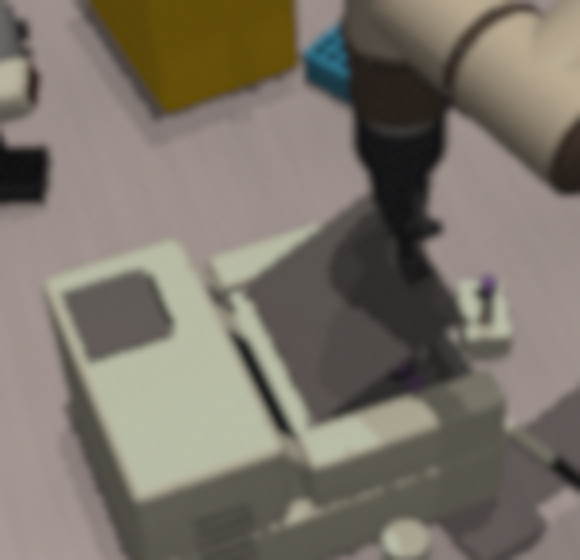

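The cover is about half down and the fingertip is still on it near its free edge.

```bash
python3 -m crank '{"delta_pos":[[0,-0.0036,0.0053],[0,-0.0034,0.0055],[0,-0.0032,0.0057],[0,-0.003,0.006],[0,-0.0027,0.006],[0,-0.0025,0.006],[0,-0.0022,0.0065],[0,-0.002,0.0065]],"twist":[0,0,0,0,0,0,0,0]}' 
python3 -m crank '{"delta_pos":[[0,-0.0015,0.005],[0,-0.001,0.005],[0,-0.001,0.004],[0,-0.001,0.004],[0,-0.001,0.003],[0,0,0.001],[0,0,0]],"twist":[0,0,0,0,0,0,0]}'
```

```text
clock: 16.53
position: [494.2, -10.3, 242.3]
ee_rot: [0.691, 0.722, 0.0, 0.0]
contact_force: [1.9, 0.1, 0.5]
gripper_width: -0.1
clock: 17.12
position: [488.3, -10.6, 220.3]
ee_rot: [0.692, 0.722, -0.001, -0.001]
contact_force: [-0.7, 0.0, 1.3]
gripper_width: 0.1
```

```bash
python3 -m crank '{"delta_pos":[[0,0,0.001],[0,0,0.001],[0,0,0.001],[0,0,0.001],[0,0,0]],"twist":[0,0,0,0,0]}' 
python3 -m crank '{"delta_pos":[[0,0,0.0007],[0,0,0.0006],[0,0,0]],"twist":[0,0,0]}'
```

```text
clock: 17.53
position: [488.7, -10.6, 216.6]
ee_rot: [0.691, 0.722, -0.0, -0.0]
contact_force: [-0.8, -0.5, -0.1]
gripper_width: -0.2
clock: 17.78
position: [488.9, -10.6, 215.7]
ee_rot: [0.691, 0.722, -0.0, -0.0]
contact_force: [-1.8, -0.8, 1.9]
gripper_width: -0.3
```

```bash
python3 -m crank '{"delta_pos":[[0,0,0.0005],[0,0,0.0005],[0,0,0]],"twist":[0,0,0]}' 
python3 -m crank '{"delta_pos":[[0,0,-0.001],[0,0,-0.002],[0,0,-0.002],[0,0,-0.003],[0,0,-0.003],[0,0,-0.005],[0,0,-0.005],[0,0,-0.01]],"twist":[0,0,0,0,0,0,0,0]}'
python3 -m crank '{"delta_pos":[[0,-0.01,-0.02],[0,-0.02,-0.02],[0,-0.02,-0.02],[0,-0.03,-0.02],[0,-0.03,-0.01],[0,-0.03,0],[0,0,0],[0,0,0]],"twist":[0,0,0,0,0,0,0,0]}'
python3 -m crank '{"delta_pos":[[0,0,0],[0,0,0],[0,0,0],[0,0,0],[0,0,0],[0,0,0],[0,0,0],[0,0,0]],"twist":[0,0,0,0,0,0,0,0]}'
python3 - <<'E'
from h import *
S();st,im,d=snap('top','t9');W=cloud('top',st,d)
p=W[168:204,262:296].reshape(-1,3); p0=np.load('pics/top0W.npy')[168:204,262:296].reshape(-1,3)
for q in (p,p0):
    for s in ((q[:,0]<510),(q[:,0]>570)): print(np.nanmedian(q[s],0).round(1))
a=cv2.resize(im[85:260,210:345],None,fx=3.4,fy=3.4,interpolation=cv2.INTER_CUBIC)
cv2.imwrite('pics/t9z.png',a)
st,im,d=snap('scene','s9');b=cv2.resize(im[100:260,165:320],None,fx=3.5,fy=3.5,interpolation=cv2.INTER_CUBIC);cv2.imwrite('pics/s9z.png',b)
E
```

```text
clock: 18.03
position: [488.9, -10.6, 215.6]
ee_rot: [0.691, 0.723, -0.0, 0.0]
contact_force: [-4.0, 0.9, 7.5]
gripper_width: 0.0
clock: 18.7
position: [488.6, -10.6, 245.4]
ee_rot: [0.692, 0.722, -0.001, -0.001]
contact_force: [0.2, 0.9, -0.7]
gripper_width: 0.1
clock: 19.37
position: [348.0, -16.9, 336.6]
ee_rot: [0.691, 0.723, 0.002, 0.001]
contact_force: [-0.0, -0.7, 0.4]
gripper_width: 0.0
clock: 20.03
position: [349.2, -16.6, 335.5]
ee_rot: [0.691, 0.722, -0.0, -0.0]
contact_force: [0.1, 0.4, -0.0]
gripper_width: -0.1
20.03 [349.2 -16.6 335.5] [ 6.915e-01  7.224e-01 -1.000e-04 -1.000e-04] [ 0.1  0.4 -0. ] -0.1 [ 0.427 -0.141 -0.529 -0.    -1.184 -1.954]
[505.4  -4.1 148.2]
[587.9 -10.  147.9]
[506.1  -6.9 148.4]
[587.7  -9.9 147.8]
```

View pics/t9z.png

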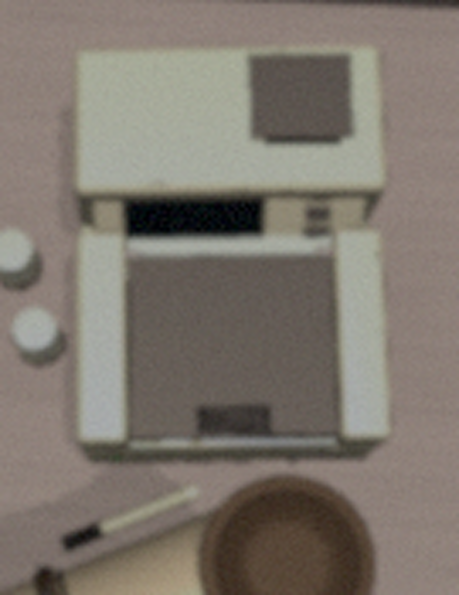

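View pics/s9z.png

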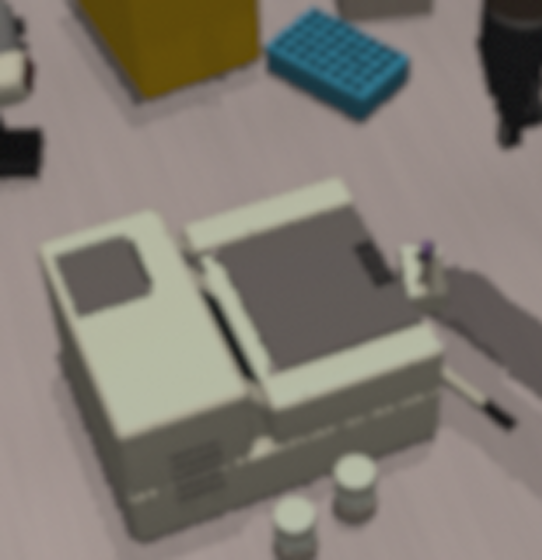

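The cover is shut and flush two seconds after release (front 148.2 mm, rear 147.9 mm, same as before). The push mark is back at (233, 420) in the zoomed top view, and the bystander objects stand where they were.

```bash
python3 -c "
from bench import job_done; print(job_done())"
```

```text
the job is handed in; nothing more can be done
None
```

The proud tube is fully home and the cover is shut and latched. I handed the job in at about 20 s of the 64 s allowed.

- **Opening:** I pressed the push mark down to its stop with about 11 N, then let go. The cover popped open on its own.
- **Tube:** The proud one was the rightmost well (y = -0.051), with its cap reading about 127 mm. I pressed it straight down until it stopped hard at 110 mm, with about 14 N at the end. By camera depth all four caps then read about 108–109 mm, level with each other; the depth reads about 1–2 mm low.
- **Closing:** I pushed the cover down by its rear-facing side at about 0.08 m/s, pressed the front edge to the stop with about 7.5 N, then backed the arm off.
- **Last checks:** About two seconds after release the cover was flush, 148.2 mm at the front and 147.9 mm at the rear, matching the start. The arm was clear with no contact force. In the last pictures the pots, stand, marker and block rack looked undisturbed. The full rack and label roll were outside those close-ups, but the arm never went near them.

No check failed.

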